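# Index the ratchet turntable to its pointer

## Task

On the bench is an indexing turntable with a toothed ratchet wheel. Swing its hand lever back and forth, so that the wheel steps round notch by notch, until the tall slim shaft standing on the wheel is lined up with the fixed steel pointer. The lever cannot turn the wheel back, so do not go past the pointer; work the lever only and keep the gripper off the wheel and what stands on it.

Things in the scene. Friction and masses are not known exactly. Their poses are not given: they have to be found in the camera images.
- indexer: Fixed dark grey base plate of the turntable, 250 x 200 x 12 mm, the only device with a toothed wheel (the gearbox with a plain handwheel is not used). Origin on the wheel's vertical axis at bench level; x points from the axis to the fixed pointer, z up. The pointer is a flat steel wedge on a post, its point at x = 56 mm, y = 0, 70 to 78 mm up.
- lever_grip (a point): Centre of the black upright handle at the lever's end, 74 mm above the bench: a round sleeve 26 mm in diameter, from 36 to 112 mm above the bench, free to spin on its pin, clear all round. It lies 150 mm from the wheel's axis, on the side away from the pointer, over an 18 mm wide bar whose top is 30 mm above the bench.
- lever (a joint): Lever angle about the wheel's axis, 0 (rest stop) to 0.75 rad (forward stop), growing counter-clockwise from above. Seen in the indexer's frame the handle's bearing from the axis is pi - 0.375 + this (midway it lies on -x). Growing, it drives the wheel by a spring pawl; going back, the pawl slips over the teeth and the wheel stays. Starts at 0 to 0.35, stays where left; 3 N at the handle moves it.
- wheel: Level steel ratchet wheel, 12 saw teeth (30 degrees apart), 140 mm across, dark top plate 55 mm up. Origin on the axis at bench level, x towards the shaft, z up. The lever turns it counter-clockwise only; it stays by friction. A full swing from rest to forward stop ends on a whole notch, one of which is the shaft at the pointer: the first turns it 13 to 43 degrees, later ones 30; 2 to 4 do it.
- shaft (a point): Middle of the tall slim stepped steel shaft on the wheel, 40 mm from the axis, 83 mm above the bench; 22 mm wide at its foot, 14 mm above, top at 111 mm. Starts 52 to 120 degrees clockwise (from above) of the pointer. The other two parts on the wheel, a flat bearing and a flanged hub with a brass collar, are low (to 70 mm). Axes as wheel.

How it is judged (in metres and radians):
At the end, for the whole second after the job is handed in: The tall shaft stands at the pointer, its centre within 8.5 mm (12 degrees of wheel turn) to either side of the pointer's line, and the wheel is at rest. The lever may be left anywhere (x of shaft in the frame of indexer above 0 m and y of shaft in the frame of indexer between -0.0085 and 0.0085 m and angular speed of wheel below 0.1 rad/s); the robot touches nothing.
It fails at once if the robot touches the wheel or a part standing on it (more than 1 N) (contact force between any of the fingers, the arm and wheel above 1 N).
It also fails if it takes over 48 s, if anything falls off the work surface, if the arm or the gripper's body presses on something with over 40 N, if the wrist force passes 120 N, or if a joint passes its speed limit or range.

## Robot

A 6-joint arm with a two-finger parallel gripper is mounted at the origin on the work surface. World frame = base frame: x ahead of the robot, y to its left, z up, the work surface at z = 0. Lengths are in mm, angles in rad, forces in N, time in s.
With the tool pointing down it reaches from about 250 to 800 mm from the base axis. Payload 3.9 kg.
Tool frame: the origin (TCP) lies midway between the tips of the shut fingers; the grasp point (between the pads) lies 19 mm behind it; y points along the fingers, z is the direction in which the jaws open and shut, and the axes are right-handed (so a half turn about y gives the same grasp; the last joint's range is limited). The gripper opens to 85 mm and grips with 20 to 120 N. Pads are 22 mm wide; open, the fingers measure 114 mm over their backs; the gripper's body (76 mm by 85 mm) begins 54 mm behind the grasp point. The pads swing forward as they close: fully open they stand 13 mm farther back than shut.
Start: joints at [-1.305, 0.26, -0.138, 1.173, 0, 1.571], TCP at [137.903, -506.555, 231.304] pointing down, gripper open.
Joint ranges: [-2.78, 2.78], [-0.83, 1.72], [-1.28, 1.37], [-1.9, 2.12], [-1.57, 1.48], [-3.14, 3.14]. Speed limits (rad/s): [2.57, 2.57, 3.14, 3.14, 3.14, 3.14].

## Interface

Orientations are given as a unit quaternion [w, x, y, z].
In Python, from cell import sensors, optics, ticket gives the robot as it stands.
- The arm moves only by the tool arm_command, never from a script. Its argument "rows" is one flat list of numbers, 5 for each row, row after row: the finger opening in mm, from 0 to 85.4, then the shift along the world's x, y, z in units of 30 mm (1.0 is 30 mm), then the turn about the world's z in units of 5 degrees (1.0 is 5 degrees). A call has 1 to 12 rows; each row is the pose to reach, as a shift and turn from the pose commanded when the call began; what a row does not reach only later rows make up. A row lasts 1/12 s, in which the tool goes at most 41.7 mm and 7.16 degrees, less where a joint would pass 70% of its speed; a pose out of reach is approached as far as the arm can. A call with a gripper value outside its range is refused whole. The fingers move at their own pace and stop on an object; the grip force is fixed at half the most. Time passes only in rows, so rows that repeat a pose let the fingers close. It gives the time, the measured TCP pose, the force and the opening at its end, in the units of the state.
- sensors.sense(): the state, without advancing time (a new reading comes with each control period).
- optics.grab_frame(name): name is "scene" or "top" or "wrist"; returns the picture (400x640x3 uint8, red, green, blue); there is no depth.
- optics.get_calibration(name): a dict with "vertical_fov" (degrees; the focal length in pixels is half the picture's height over the tangent of half this angle, whatever the lens; pixels are square), "cx", "cy" (the principal point, pixels), "world_from_camera" (4x4, takes a point from camera to world coordinates). Camera axes: x right, y up, looking along -z (the intrinsics and any distortion apply to the point x, -y, -z); pixel columns grow to the right and rows downward; lengths in mm; the calibration is good to about 2 mm. A picture is of the moment at which its call begins: read the wrist's pose just before it. get_calibration takes no time and is no camera call; for the wrist camera it gives the pose at the moment of the call.
- ticket.sign_off(): hands the job in, once; it reports no verdict.
Trained networks look in the newest picture that a camera, given by its name, has taken for a name from the list of things; names that differ only in an ending like _2 or _b are one class to them, and where a whole thing is asked for, a point or a joint stands for the part that bears it (a point fixed in the world has none). Each returns a list of dicts, best first, with "confidence" (0 to 1); they miss things now and then, are a little off and sometimes report something else, mostly with a low value. They report only what shows in the picture. A call takes as long as a camera call.
- optics.cut_out(camera, target): "mask" (400x640 bool, what is visible of it) and "bbox" ([centre column, centre row, width, height] in pixels, round what is visible of it).
- optics.spot_point(camera, target): "position" ([row, column] in pixels: a listed point, or the origin of a listed thing).
The state is a dict: "time": time; "q": joint angles; "joint_velocities": joint speeds; "tau": joint torques, N m; "tcp_pos": TCP position; "tool_rot": TCP orientation; "wrist_force": force on the tool from outside, world axes, zero at the start; "wrist_torque": the same for the moment, N m; "gripper_width": finger opening in mm.
Only numpy, scipy, OpenCV 4.12 (cv2) and the standard library are available. Lean on these libraries where they do the work, as an engineer would, in place of code of your own. Each camera call takes 0.05 s, during which the arm holds its last target. There are 200 camera calls.

## Working session

There is one attempt and no reset: what is moved stays moved. The work goes in short steps, Python scripts to look and compute and a tool call to move; the robot and the scene stay as the last step left them, time stands still between calls to the robot, and variables do not carry over. Pictures are saved under pics/ and viewed, about 8 in all and at most 12, crops included, and the job is handed in when it is done.

Besides the shell and the picture viewer there is one more tool, called after ">>>" as name(argument=value, ...) on one line, values as JSON. arm_command: Moves the arm, as the interface text tells. Its arguments: {"type":"object","properties":{"rows":{"type":"array"}},"required":["rows"]}

```bash
mkdir -p pics; cat > h.py <<'E'
import numpy as np, cv2
from cell import sensors, optics, ticket
def ray(cam,row,col):
    c=optics.get_calibration(cam); f=200/np.tan(np.radians(c["vertical_fov"]/2))
    T=np.array(c["world_from_camera"]); d=T[:3,:3]@np.array([(col-c["cx"])/f,-(row-c["cy"])/f,-1]); return T[:3,3],d
def atz(cam,rc,z):
    o,d=ray(cam,*rc); return o+d*(z-o[2])/d[2]
def save(cam,n):
    im=optics.grab_frame(cam); cv2.imwrite(f"pics/{n}.png",im[:,:,::-1]); return im
E
python3 - <<'E'
from h import *
for cam in("top","scene"):
    save(cam,cam+"0")
    c=optics.get_calibration(cam); print(cam,{k:v for k,v in c.items() if k!="world_from_camera"},np.array(c["world_from_camera"])[:3,3].round())
    for t,z in(("indexer",0),("wheel",0),("lever_grip",74),("shaft",83)):
        for r in optics.spot_point(cam,t)[:2]: print(t,np.round(r["position"]),round(r["confidence"],2),atz(cam,r["position"],z).round(1))
print(sensors.sense())
E
```

```text
top {'vertical_fov': 43.330887783076236, 'cx': 332.4088417048151, 'cy': 203.88157952064404} [ 466.   -2. 1128.]
indexer [176. 253.] 0.63 [643.  174.7   0. ]
lever_grip [237. 267.] 0.71 [502.2 134.7  74. ]
shaft [166. 268.] 0.84 [650.1 128.9  83. ]
scene {'vertical_fov': 44.97925879011183, 'cx': 316.8541752755309, 'cy': 198.3179411632373} [ 950. -638.  796.]
indexer [203. 368.] 0.76 [644.9 175.4   0. ]
wheel [202. 364.] 0.56 [634.4 174.9   0. ]
shaft [189. 367.] 0.97 [654.3 130.8  83. ]
{'time': 0.5, 'q': array([-1.30497071e+00,  2.60014343e-01, -1.38109134e-01,  1.17269989e+00,
        5.32603444e-06,  1.57079453e+00]), 'joint_velocities': array([ 0.00218653, -0.00157249,  0.00144009, -0.00035815, -0.00041929,
       -0.00051785]), 'tau': array([ 2.04757043e-06, -4.05245340e+01,  2.54001403e+01,  3.14562982e-03,
        9.06790956e-05,  1.29481258e-06]), 'tcp_pos': array([ 137.9186127 , -506.54593502,  231.29331934]), 'tool_rot': array([ 0.0937083 , -0.09370711,  0.7008798 , -0.70086035]), 'wrist_force': array([ 0.32011789, -0.36844413, -0.01692454]), 'wrist_torque': array([-0.01232044,  0.02828454,  0.03451065]), 'gripper_width': 85.27347289559947}
```

```bash
python3 - <<'E'
import cv2
a=cv2.imread("pics/top0.png");b=cv2.imread("pics/scene0.png")
cv2.imwrite("pics/t1.png",cv2.resize(a[90:290,160:400],None,fx=3,fy=3,interpolation=2))
cv2.imwrite("pics/s1.png",cv2.resize(b[100:300,240:480],None,fx=3,fy=3,interpolation=2))
E
```

```text
(no output)
```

View pics/t1.png

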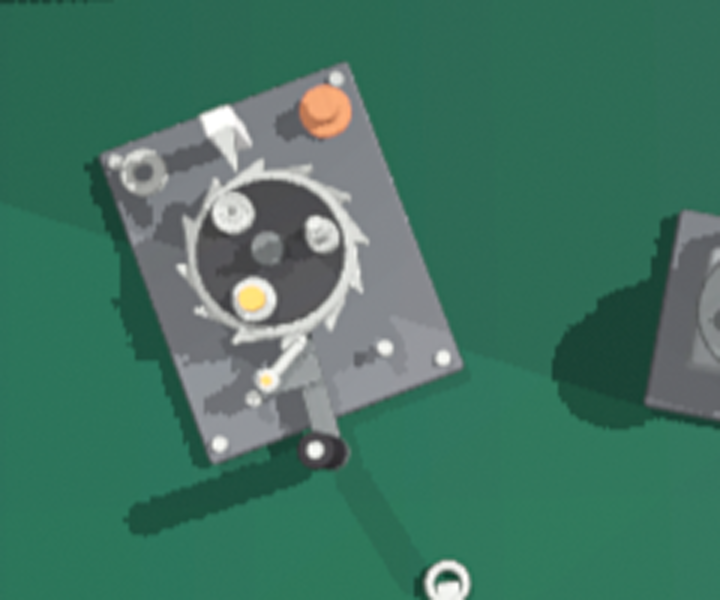

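View pics/s1.png

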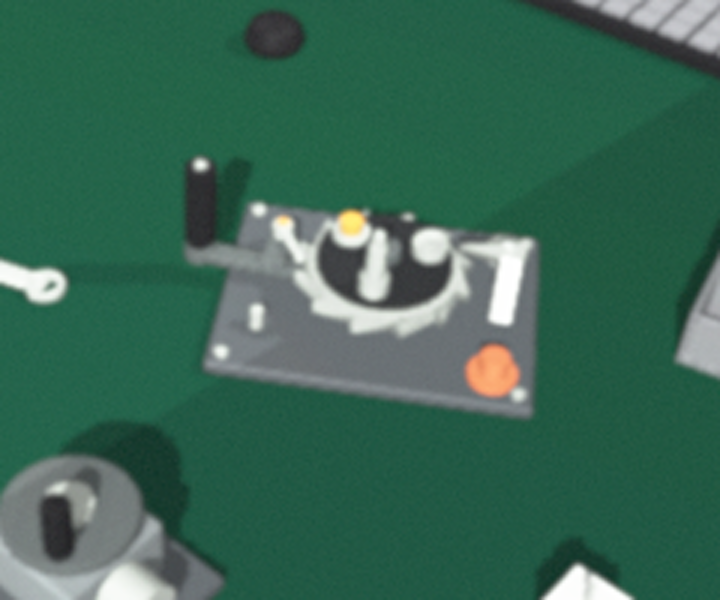

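The top view shows the wheel centre at about px (249,172) and the pointer tip at (238,145). The shaft is at (267,168), clockwise of the pointer, and the handle top is at (265,241). The scene view agrees: the handle is clear all round, and the other gearbox is separate.

```bash
cat >> h.py <<'E'
def crop(rc): return (90+rc[1]/3,160+rc[0]/3)
E
python3 - <<'E'
from h import *
W=atz("top",crop((267,247)),57);P=atz("top",crop((235,165)),78)
H=atz("top",crop((315,451)),112);H2=atz("scene",(100+165/3,240+200/3),112)
# plate corners at z=12
C=[atz("top",crop(p),12) for p in((101,157),(347,63),(463,368),(213,463))]
S=atz("top",(166,268),83); S2=atz("scene",(189,367),83)
print("W",W,"P",P,np.linalg.norm((P-W)[:2]),"H",H,H2,"r",np.linalg.norm((H-W)[:2]),"corners",np.round(C),np.mean(C,0))
ang=lambda v:np.arctan2(v[1],v[0])
ex=(C[0]+C[1]-C[2]-C[3]); print("plate x dir",ang(ex),"pointer dir",ang(P-W))
th=ang(ex)
for h in(H,H2): print("lever",(ang(h-W)-th-np.pi+.375+np.pi)%(2*np.pi)-np.pi)
for s in(S,S2): print("shaft deg",np.degrees(ang(s-W)-th), np.linalg.norm((s-W)[:2]))
E
```

```text
W [642.20897205 173.45365116  57.        ] P [697.92853694 191.98593816  78.        ] 58.720657120390186 H [493.89693712 133.72198175 112.        ] [495.09306268 134.57536858 112.        ] r 153.54173784360245 corners [[721. 305.  12.]
 [789. 119.  12.]
 [555.  37.  12.]
 [490. 222.  12.]] [638.6731158  170.63668867  12.        ]
plate x dir 0.3404793630887585 pointer dir 0.32108975838012993
lever 0.2962670511211325
lever 0.2928838981774726
shaft deg -99.13214520733878 45.05072900780307
shaft deg -92.71922129788908 44.501758345339745
```

View pics/scene0.png

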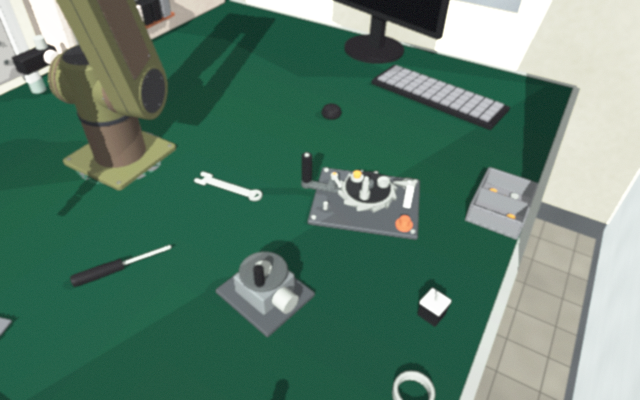

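```bash
python3 - <<'E'
from h import *
from scipy.spatial.transform import Rotation as R
q=sensors.sense()["tool_rot"]; M=R.from_quat(q,scalar_first=True).as_matrix(); print(M.round(3)); j=M[:,2]; print(np.degrees(np.arctan2(j[1],j[0])))
W=np.array([641,173]);th=.335
for l in(0,.295,.375,.75):
    a=th+np.pi-.375+l; print(l,(W+150*np.array([np.cos(a),np.sin(a)])).round(1))
E
```

```text
[[-0.965 -0.     0.263]
 [-0.263  0.    -0.965]
 [-0.    -1.    -0.   ]]
-74.76921138696162
0 [491.1 179. ]
0.295 [495.9 135.2]
0.375 [499.3 123.7]
0.75 [527.2  75.2]
```

The path at z = 231 is clear and the jaw direction already suits, so I'm moving above the handle.

>>> arm_command(rows=[85,11.92,21.37,0,0,85,11.92,21.37,0,0,85,11.92,21.37,0,0,85,11.92,21.37,0,0,85,11.92,21.37,0,0,85,11.92,21.37,0,0,85,11.92,21.37,0,0,85,11.92,21.37,0,0,85,11.92,21.37,0,0,85,11.92,21.37,0,0,85,11.92,21.37,0,0,85,11.92,21.37,0,0])

```text
time: 1.5
tcp_pos: [382.1, -67.9, 231.7]
tool_rot: [-0.094, 0.093, -0.701, 0.701]
wrist_force: [1.9, -1.0, 0.2]
gripper_width: 85.3
```

>>> arm_command(rows=[85,3.78,6.77,0,0,85,3.78,6.77,0,0,85,3.78,6.77,0,0,85,3.78,6.77,0,0,85,3.78,6.77,0,0,85,3.78,6.77,0,0,85,3.78,6.77,-1.5,0,85,3.78,6.77,-1.5,0,85,3.78,6.77,-1.5,0])

```text
time: 2.25
tcp_pos: [492.2, 132.9, 184.0]
tool_rot: [-0.092, 0.096, -0.7, 0.701]
wrist_force: [-0.3, 0.1, 0.7]
gripper_width: 85.2
```

```bash
python3 - <<'E'
from h import *
s=sensors.sense();print(s["tcp_pos"],s["wrist_force"])
save("wrist","w0")
for t,z in(("lever_grip",74),("shaft",83),("indexer",0),("wheel",0)):
    for r in optics.spot_point("wrist",t)[:1]: print(t,np.round(r["position"]),round(r["confidence"],2),atz("wrist",r["position"],z).round(1))
E
```

```text
[492.23158838 132.90179625 183.98688892] [-0.26508231  0.05601676  0.66788921]
lever_grip [190. 318.] 0.75 [495.6 134.8  74. ]
```

View pics/w0.png

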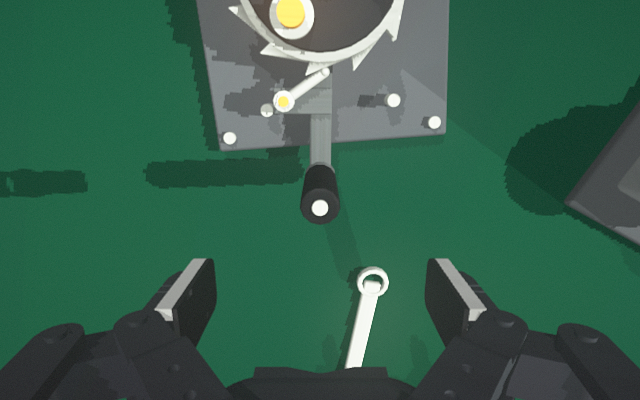

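The wrist view puts the handle top at px (320,208), midway between the fingers. That gives (495.6, 134.8), which agrees with the other cameras.

```bash
python3 - <<'E'
from h import *
s=sensors.sense();print(s["tcp_pos"],np.array(optics.get_calibration("wrist")["world_from_camera"])[:3,3])
E
```

```text
[496.29380169 132.98581699 188.44190658] [564.2099127  151.58588955 331.99399467]
```

>>> arm_command(rows=[85,0,0,-1.3,0,85,0,0,-2.6,0,85,0,0,-3.6,0,85,0,0,-4.25,0,60,0,0,-4.25,0,40,0,0,-4.25,0,29,0,0,-4.25,0,29,0,0,-4.25,0,29,0,0,-4.25,0,29,0,0,-4.25,0])

```text
time: 3.33
tcp_pos: [496.1, 133.5, 60.2]
tool_rot: [0.095, -0.093, 0.701, -0.701]
wrist_force: [0.7, 0.8, 0.1]
gripper_width: 28.9
```

>>> arm_command(rows=[29,-0.05,0.3,0,0,29,-0.08,0.6,0,0,29,-0.12,0.9,0,0,29,-0.14,1.2,0,0,29,-0.15,1.4,0,0,29,-0.15,1.55,0,0,29,-0.15,1.6,0,0,29,-0.15,1.6,0,0])

```text
time: 4.0
tcp_pos: [497.2, 159.8, 58.7]
tool_rot: [0.105, -0.107, 0.706, -0.692]
wrist_force: [-0.4, -0.3, 0.9]
gripper_width: 29.2
```

```bash
python3 - <<'E'
from h import *
im=save("wrist","w1")
s=sensors.sense();print(s["tcp_pos"],s["tool_rot"],s["wrist_force"],s["tau"].round(1),s["joint_velocities"].round(3),s["time"])
E
```

```text
[497.14087836 159.66064036  58.7470167 ] [ 0.10440622 -0.10666256  0.70603772 -0.69226669] [-0.35402353  0.60080337  0.48669951] [  0.1 -42.9  20.6  -0.    0.1  -0. ] [-0.004 -0.002 -0.003  0.001 -0.001 -0.   ] 4.05
```

View pics/w1.png

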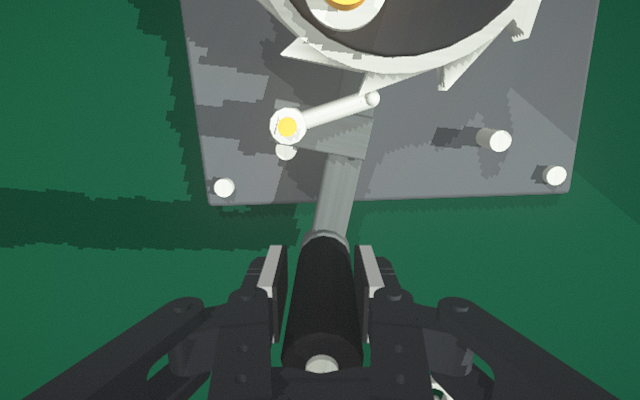

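The handle is inside the cage, but the arm stopped short at y = 160 with no force, so I'm checking the joint ranges.

```bash
python3 - <<'E'
from h import *
from scipy.spatial.transform import Rotation as R
s=sensors.sense();print(s["q"].round(3)); print(R.from_quat(s["tool_rot"],scalar_first=True).as_matrix().round(3))
E
```

```text
[ 0.299  0.391 -0.435  0.745  0.02   3.141]
[[-0.955 -0.006  0.295]
 [-0.295  0.019 -0.955]
 [ 0.    -1.    -0.02 ]]
```

Joint 6 is at its limit, so I'm turning the tool counter-clockwise a little. The cage stays round the sleeve.

>>> arm_command(rows=[30,0,0,0,1,30,0,0,0,1.8,30,0,0,0,1.8,30,0,0,0,1.8])

```text
time: 4.38
tcp_pos: [497.1, 159.4, 58.8]
tool_rot: [0.158, -0.161, 0.696, -0.682]
wrist_force: [-0.3, 0.7, -0.3]
gripper_width: 30.1
```

```bash
python3 - <<'E'
from h import *
s=sensors.sense();print(s["q"].round(3),s["tcp_pos"],s["tool_rot"].round(3),s["wrist_force"].round(1),s["gripper_width"])
E
```

```text
[ 0.298  0.393 -0.432  0.749  0.019  2.985] [497.08131758 159.40442584  58.80820402] [ 0.158 -0.161  0.696 -0.682] [-0.3  0.7 -0.3] 30.086286559077234
```

>>> arm_command(rows=[29,-0.07,0.25,0,0,29,-0.14,0.5,0,0,29,-0.18,0.65,0,0,29,-0.2,0.75,0,0,29,-0.2,0.75,0,0,29,-0.2,0.75,0,0])

```text
time: 4.88
tcp_pos: [491.9, 180.8, 58.8]
tool_rot: [0.159, -0.161, 0.694, -0.684]
wrist_force: [2.4, -5.5, -1.0]
gripper_width: 29.0
```

```bash
python3 - <<'E'
from h import *
s=sensors.sense();print(s["q"].round(3),s["tcp_pos"],s["tool_rot"].round(3),s["wrist_force"].round(1),s["gripper_width"])
save("top","t2")
for r in optics.spot_point("top","shaft")[:1]: print(r["position"],r["confidence"])
for r in optics.spot_point("top","lever_grip")[:1]: print(r["position"],r["confidence"],atz("top",r["position"],74))
E
```

```text
[ 0.343  0.395 -0.428  0.75   0.015  3.029] [491.87065287 180.78093723  58.84841412] [ 0.159 -0.161  0.694 -0.684] [ 2.4 -5.5 -1. ] 28.9968193323861
[166.9, 267.5] 0.72
[165.9, 269.1] 0.16 [652.05890654 127.9356443   74.        ]
```

>>> arm_command(rows=[29,0,0.1,0,0,29,0,0.1,0,0,29,0,0.1,0,0])

```text
time: 5.28
tcp_pos: [492.9, 181.6, 58.8]
tool_rot: [0.158, -0.16, 0.692, -0.686]
wrist_force: [5.1, -10.9, -1.0]
gripper_width: 29.0
```

At the rest stop: force rises with little motion. Now the first forward stroke.

>>> arm_command(rows=[29,0.0,-0.35,0,0,29,0.01,-0.69,0,0,29,0.06,-1.19,0,0,29,0.16,-1.68,0,0,29,0.32,-2.15,0,0,29,0.52,-2.61,0,0,29,0.76,-3.05,0,0,29,0.9,-3.26,0,0,29,1.05,-3.46,0,0,29,1.2,-3.65,0,0,29,1.26,-3.72,0,0,29,1.26,-3.72,0,0])

```text
time: 6.28
tcp_pos: [528.8, 73.9, 58.7]
tool_rot: [0.158, -0.162, 0.696, -0.681]
wrist_force: [-1.7, 3.6, 1.3]
gripper_width: 28.9
```

```bash
cat >> h.py <<'E'
def rep(n):
    s=sensors.sense();print(s["time"],s["q"].round(3)[[0,5]],s["tcp_pos"].round(1),s["wrist_force"].round(1))
    W=np.array([641,173.5])
    for cam in("top","scene"):
        save(cam,n+cam)
        for r in optics.spot_point(cam,"shaft")[:1]:
            p=atz(cam,r["position"],83)[:2]-W; print(cam,round(r["confidence"],2),"shaft deg",np.degrees(np.arctan2(p[1],p[0])-.335).round(1),np.linalg.norm(p).round(1))
E
python3 -c "
from h import *
rep('a')"
```

```text
6.2833 [0.127 2.812] [528.8  73.9  58.7] [-1.7  3.6  1.3]
top 0.98 shaft deg -62.2 47.3
scene 0.81 shaft deg -58.2 38.1
```

>>> arm_command(rows=[29,0.08,-0.1,0,0,29,0.12,-0.14,0,0,29,0.12,-0.14,0,0])

```text
time: 6.73
tcp_pos: [529.1, 73.6, 58.6]
tool_rot: [0.158, -0.164, 0.699, -0.678]
wrist_force: [-8.0, 16.1, 5.1]
gripper_width: 28.7
```

Forward stop confirmed, shaft at about -60°. Now back, in mirror order.

>>> arm_command(rows=[29,-0.18,0.22,0,0,29,-0.33,0.4,0,0,29,-0.62,0.81,0,0,29,-0.86,1.25,0,0,29,-1.06,1.71,0,0,29,-1.22,2.18,0,0,29,-1.32,2.67,0,0,29,-1.37,3.17,0,0,29,-1.38,3.5,0,0,29,-1.38,3.76,0,0,29,-1.38,3.84,0,0,29,-1.38,3.84,0,0])

```text
time: 7.73
tcp_pos: [493.3, 181.6, 58.8]
tool_rot: [0.159, -0.16, 0.692, -0.685]
wrist_force: [4.9, -8.4, -0.6]
gripper_width: 29.0
```

```bash
python3 -c "
from h import *
rep('b')"
```

```text
7.7333 [0.347 3.033] [493.3 181.6  58.8] [ 4.9 -8.4 -0.6]
top 0.63 shaft deg -66.8 43.7
scene 0.97 shaft deg -66.3 47.7
```

>>> arm_command(rows=[29,0.0,-0.35,0,0,29,0.01,-0.69,0,0,29,0.06,-1.19,0,0,29,0.16,-1.68,0,0,29,0.32,-2.15,0,0,29,0.52,-2.61,0,0,29,0.76,-3.05,0,0,29,0.9,-3.26,0,0,29,1.05,-3.46,0,0,29,1.2,-3.65,0,0,29,1.34,-3.8,0,0,29,1.38,-3.84,0,0])

```text
time: 8.93
tcp_pos: [529.3, 73.6, 58.5]
tool_rot: [0.158, -0.164, 0.7, -0.677]
wrist_force: [-9.7, 18.2, 6.5]
gripper_width: 29.0
```

```bash
python3 -c "
from h import *
rep('c')"
```

```text
8.9333 [0.12  2.803] [529.3  73.6  58.5] [-9.7 18.2  6.5]
top 0.93 shaft deg -32.0 39.4
scene 0.84 shaft deg -24.1 39.0
```

The shaft is at about -30°, so one more cycle is needed.

>>> arm_command(rows=[29,-0.18,0.22,0,0,29,-0.33,0.4,0,0,29,-0.62,0.81,0,0,29,-0.86,1.25,0,0,29,-1.06,1.71,0,0,29,-1.22,2.18,0,0,29,-1.32,2.67,0,0,29,-1.37,3.17,0,0,29,-1.38,3.5,0,0,29,-1.38,3.76,0,0,29,-1.38,3.84,0,0,29,-1.38,3.84,0,0])

```text
time: 10.13
tcp_pos: [493.4, 181.7, 58.8]
tool_rot: [0.159, -0.16, 0.692, -0.685]
wrist_force: [4.4, -8.9, -1.5]
gripper_width: 29.1
```

```bash
python3 - <<'E'
from h import *
rep('d')
im=cv2.imread("pics/dtop.png");cv2.imwrite("pics/d1.png",cv2.resize(im[90:290,160:400],None,fx=3,fy=3,interpolation=2))
E
```

```text
10.1333 [0.347 3.032] [493.4 181.7  58.8] [ 4.4 -8.9 -1.5]
top 0.79 shaft deg -33.9 45.4
scene 0.97 shaft deg -27.1 37.5
```

View pics/d1.png

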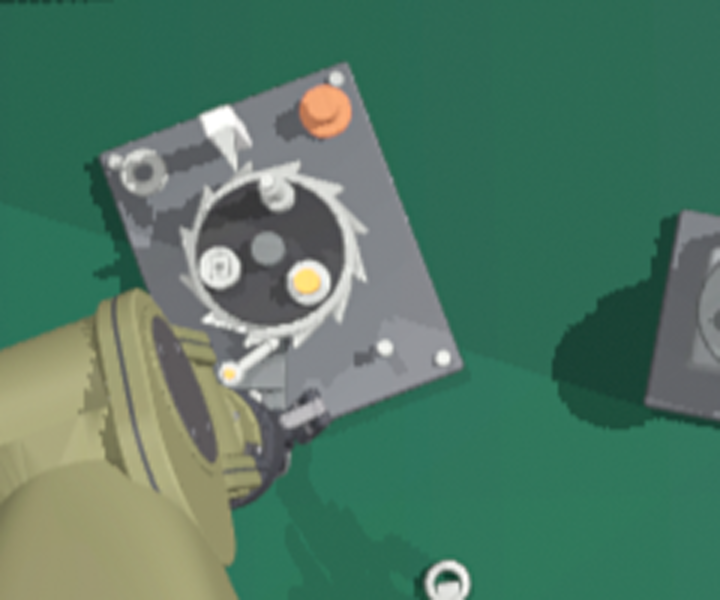

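The shaft (crop px 277,192) is one 30° notch clockwise of the pointer (235,165). Now the last forward stroke, ending softly.

>>> arm_command(rows=[29,0.0,-0.35,0,0,29,0.01,-0.69,0,0,29,0.06,-1.19,0,0,29,0.16,-1.68,0,0,29,0.32,-2.15,0,0,29,0.52,-2.61,0,0,29,0.76,-3.05,0,0,29,0.9,-3.26,0,0,29,1.05,-3.46,0,0,29,1.2,-3.65,0,0,29,1.34,-3.8,0,0,29,1.38,-3.84,0,0])

```text
time: 11.33
tcp_pos: [529.3, 73.6, 58.5]
tool_rot: [0.158, -0.164, 0.7, -0.677]
wrist_force: [-9.2, 17.9, 6.1]
gripper_width: 29.2
```

```bash
python3 -c "
from h import *
rep('e')"
```

```text
11.3333 [0.12  2.803] [529.3  73.6  58.5] [-9.2 17.9  6.1]
top 0.76 shaft deg -5.2 34.6
scene 0.81 shaft deg 5.0 39.9
```

Aligned to within measurement error. Easing off, opening and lifting clear.

>>> arm_command(rows=[29,-0.07,0.09,0,0,36,-0.12,0.15,0,0,50,-0.12,0.15,0,0,50,-0.12,0.15,0,0,50,-0.12,0.15,0,0,50,-0.12,0.15,1,0,50,-0.12,0.15,2,0,50,-0.12,0.15,3,0,50,-0.12,0.15,4.2,0,50,-1.2,0.15,5,0,50,-2.4,0.15,5,0,50,-3.2,0.15,5,0])

```text
time: 12.53
tcp_pos: [435.6, 73.2, 210.6]
tool_rot: [0.159, -0.16, 0.695, -0.682]
wrist_force: [-1.3, -0.0, -0.3]
gripper_width: 49.9
```

```bash
python3 - <<'E'
from h import *
rep('f'); rep('g')
im=cv2.imread("pics/gtop.png");cv2.imwrite("pics/g1.png",cv2.resize(im[90:290,160:400],None,fx=3,fy=3,interpolation=2))
E
```

```text
12.5333 [0.153 2.839] [435.6  73.2 210.6] [-1.3 -0.  -0.3]
top 0.86 shaft deg -13.3 39.8
scene 0.8 shaft deg 7.8 37.6
12.7333 [0.153 2.839] [436.8  73.3 209.2] [ 1.3  0.1 -0.1]
top 0.96 shaft deg -6.1 41.3
```

View pics/g1.png

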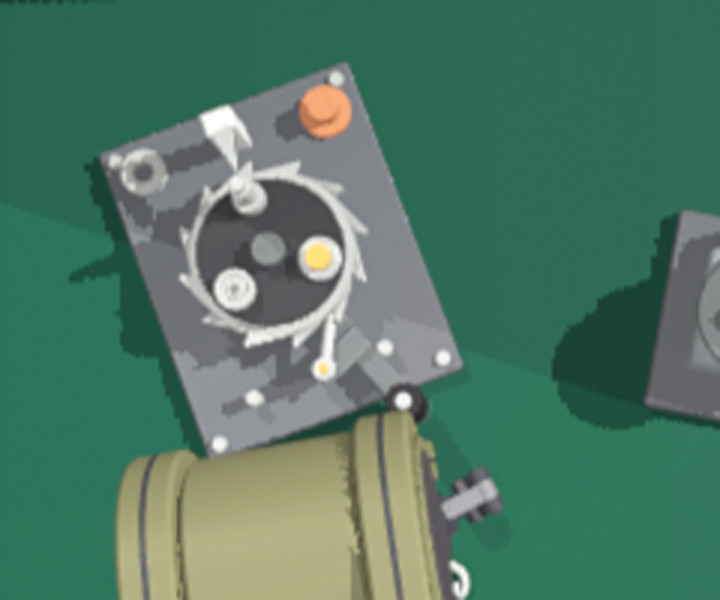

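The shaft top (240,182) and foot (250,198) sit just below the pointer tip (235,165). One quick numeric check of the angle.

```bash
python3 - <<'E'
from h import *
W=atz("top",crop((267,247)),57)[:2]
for n,p,z in(("top",(240,181),111),("foot",(250,198),70),("tip",(235,165),76)):
    v=atz("top",crop(p),z)[:2]-W; print(n,np.degrees(np.arctan2(v[1],v[0])-.335).round(1),np.linalg.norm(v).round(1))
E
```

```text
top -5.4 38.3
foot -3.2 34.7
tip -0.6 59.3
```

```bash
python3 -c "
from h import *
print(ticket.sign_off(), sensors.sense()['time'])"
```

```text
the job is handed in; nothing more can be done
the job is handed in; nothing more can be done
```

The tall shaft is lined up with the pointer and the job is handed in, after about 13 s of the 48 s allowed; sign-off gave no verdict. I caged the lever handle loosely between the fingers and pulled it back to its rest stop. Three full swings then took the shaft from about -96° to -60°, -30° and onto the pointer, each ending against the forward stop, where the force rose. I then let go and moved the gripper clear.

**Shaft position:** my last top picture, measured by hand, puts the shaft 3–5° clockwise of the pointer line. The tolerance is 12°, and the previous notch was 30° back.

**Disagreements:** the networks' point estimates scattered. After I let go, the top camera gave -13° and then -6°, and the scene camera gave +8°. The -13° reading alone would be out of tolerance. I took these as network and calibration noise, because the picture, the whole-notch stops and the later reading all agree on alignment.

**Other checks:** the highest wrist force I saw was about 22 N, against the stop. The gripper was used only on the lever handle, and the final force reading was near zero.

**Snag:** joint 6 reached the end of its range during the first pull back. I fixed that by turning the tool 9°.

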